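Dock the test reader on its base and lock the bail

TASK

Dock the test reader: first take the carton out of the docking base and stand it flat on the table, clear of the base; then push the reader squarely up the ramp and onto the base's two guide pins until its back is fully home against the base. Finally swing the wire bail forward and press it down into the groove across the top of the reader, so that the reader is locked. Leave the timer and the gel bottle where they stand.

Things in the scene. Friction and masses are not known exactly. Their poses are not given: they have to be found in the camera images.
- reader: White bench-top test reader, a box 100 x 100 x 52 mm, 0.45 to 0.8 kg, loose; too wide to span, it slides when pushed. Origin: centre of its underside, z up. Front (-x side): upright and flat up to 40 mm, above it a slope with a dark display. Left and right sides (y = +-50 mm): flat, upright. Back (+x side, 50 mm from the origin): the sockets.
- reader_sockets (a point): Centre of the reader's back face, 26 mm above its underside, midway between its two round sockets (13 mm wide, 26 mm deep, 60 mm apart along y).
- reader_groove (a point): Middle of the open groove across the reader's top, above its origin at the height of the top (52 mm); the groove runs along the reader's y over its full width, 14 mm wide, 8 mm deep.
- dock: Grey docking base fixed to the table. Origin at table height below the docked reader's origin; the docked reader's axes are the base's, its underside 4 mm up on the deck at x = y = 0. The reader enters along the base's +x. Deck 4 mm thick, 140 mm wide, x -85 to 100 mm; ramp up to it from x = -107 mm. Housing at the back: x 50 to 100 mm, 126 mm wide, 66 mm high.
- dock_pins (a point): Centre of the housing's front face (base frame x = 50 mm, 30 mm above the table), midway between two horizontal steel guide pins that point to the base's -x: 22 mm long, 10 mm thick, tapered tips, 60 mm apart along y.
- dock_mouth (a point): Middle of the entrance at the foot of the ramp (base frame x = -107 mm, table height). Behind it, low side guides, 20 mm high: 128 mm apart at x = -43 mm, narrowing to 105 mm from x = -15 mm to the housing.
- bail (a joint): Hinge of the base's U-shaped wire bail, along the base's y at x = 55, z = 52 mm (base frame). Arms 55 mm long, outside the guides. 0 rad: arms level towards -x, bar in the docked reader's groove. Grows as the bar rises: 1.57 is upright (bar 107 mm above the table), stop at 1.9. Stiff: stays where left, 1 to 2 N at the bar moves it. If the reader is not home the bar lands on its top, above 0.12 rad.
- bail_thumb (a point): Outer face of the black thumb piece in the middle of the bail's bar (8 mm wire, parallel to the base's y): a block 44 mm long and 8 mm wide; this face is 10 mm from the bar's centre line. With the bail at 0 it is on top, 62 mm above the table; with the bail upright it looks to the base's +x.
- carton: Small printed carton, 86 (x) x 54 (y) x 40 (z) mm, 0.08 kg, left lying on the base's deck in front of the pins. Origin: centre of its underside, z up. Can be gripped across its 54 mm side, above the 20 mm high guides.
- timer: Round white clockwork timer, 68 mm wide, 46 mm high, loose, on one side of the base; a bystander. Origin: centre of its underside.
- gel_bottle: Clear gel bottle, 77 mm wide, 183 mm high, loose, on the other side of the base; a bystander. Origin: centre of its underside.
Things that resemble listed ones, but are neither listed nor needed, are in the scene too. What is shaped like the carton but black is not meant.

How it is judged:
On the way, in this order (a step that is already met when the one before it is completed fails the run):
1. the carton stands flat on the table, clear of the base ((y of carton in the frame of dock above 0.095 m or y of carton in the frame of dock below -0.095 m or x of carton in the frame of dock above 0.125 m or x of carton in the frame of dock below -0.13 m) and height (world z) of carton below 0.003 m and angle between carton's own z axis and vertical below 0.1 rad), for 0.2 s.
2. the reader is fully home on the guide pins, its back against the base (x of reader in the frame of dock above -0.003 m and y of reader in the frame of dock between -0.003 and 0.003 m and z of reader in the frame of dock between 0.001 and 0.006 m and angle between the x axis of reader and the x axis of dock, either way round below 0.04 rad), for 0.2 s.
3. the bail is down in the reader's groove (value of joint bail below 0.06 rad), for 0.2 s.
At the end, for the whole second after the job is handed in: The reader sits on the deck on both guide pins, its back within 3 mm of the housing, within 3 mm sideways and 0.04 rad of square; the bail is down in its groove (joint below 0.06 rad); the carton rests flat on the table, underside down, off the base; all at rest (all of step 1 and all of step 2 and value of joint bail below 0.06 rad and linear speed of each of reader, carton below 0.01 m/s); the robot touches nothing.
It fails at once if the timer is pushed more than 20 mm away or tipped (distance of timer from where it was at the start of the episode above 0.02 m or angle between timer's own z axis and vertical above 0.3 rad).
It fails at once if the gel bottle is pushed more than 20 mm away or tipped (distance of gel_bottle from where it was at the start of the episode above 0.02 m or angle between gel_bottle's own z axis and vertical above 0.3 rad).
It also fails if it takes over 72 s, if anything falls off the work surface, if the arm or the gripper's body presses on something with over 40 N, if the wrist force passes 120 N, or if a joint passes its speed limit or range.

ROBOT

A 6-joint arm with a two-finger parallel gripper is mounted at the origin on a cart in front of the work surface, level with it; the furniture and walls round the work are solid. World frame = base frame: x ahead of the robot, y to its left, z up, the work surface at z = 0. Lengths are in m, angles in rad, forces in N, time in s.
With the tool pointing down it reaches from about 0.425 to 0.95 m from the base axis. Payload 14.7 kg.
Tool frame: the origin (TCP) lies between the finger pads; the fingertips stand r.nose_length ahead of it and the grasp point (between the pads) lies 8 mm behind it (r.nose_length is the distance from the TCP to the fingertips, in m); z points along the fingers, x is the direction in which the jaws open and shut, and the axes are right-handed (so a half turn about z gives the same grasp; the last joint's range is limited). The gripper opens to 85 mm and grips with 20 to 120 N. Pads are 22 mm wide; open, the fingers measure 114 mm over their backs; the gripper's body (76 mm by 85 mm) begins 54 mm behind the grasp point. The pads swing forward as they close: fully open they stand 13 mm farther back than shut.
Start: joints at [-1.328, 0.48, 1.596, -0, 1.065, -0.047], TCP at [0.186, -0.623, 0.203] pointing down, gripper open.
Joint ranges: [-2.75, 2.75], [-0.82, 2.05], [0.23, 2.67], [-1.56, 4.7], [0.09, 2.69], [-2.92, 2.92]. Speed limits (rad/s): [1.89, 1.89, 2.39, 3.01, 3.01, 3.01].

INTERFACE

Orientations are given as a unit quaternion [w, x, y, z].
In Python, from rig import r, effector, monitor, eyes, workorder, nets gives the robot as it stands. Calls block until the motion is done:
- r.reach(position, orientation): joint-space move of the TCP to a pose.
- r.move_straight(position, attitude=None, speed=0.15): straight line of the TCP; attitude=None keeps the orientation; speed is the mean speed in m/s.
- r.move_joints(angles): joint-space move.
- effector.ungrasp() and effector.grab(f_grip=None): open the fingers fully, or close them until they stop; f_grip is the grip in N (None keeps the last).
- r.hold(seconds).
- r.ik(position, orientation): joint angles nearest the present ones, or None.
- monitor.get_obs(): the state.
- eyes.camera(name): name is "side" or "top" or "wrist"; returns the picture (400x640x3 uint8, red, green, blue); there is no depth.
- eyes.camera_info(name): a dict with "K" (3x3 intrinsics, pixels), "pose" (4x4, takes a point from camera to world coordinates). Camera axes: x right, y down, z forward; pixel columns grow to the right and rows downward; lengths in m; the calibration is good to about 2 mm. A picture is of the moment at which its call begins: read the wrist's pose just before it. camera_info takes no time and is no camera call; for the wrist camera it gives the pose at the moment of the call.
A pose or a line that the arm cannot do raises r.Unreachable and nothing moves.
- workorder.hand_in(): hands the job in, once; it reports no verdict.
Trained networks look in the newest picture that a camera, given by its name, has taken for a name from the list of things; names that differ only in an ending like _2 or _b are one class to them, and where a whole thing is asked for, a point or a joint stands for the part that bears it (a point fixed in the world has none). Each returns a list of dicts, best first, with "score" (0 to 1); they miss things now and then, are a little off and sometimes report something else, mostly with a low value. They report only what shows in the picture. A call takes as long as a camera call. They do not tell look-alikes from the thing itself.
- nets.look_for(name, camera): "point" ([column, row] in pixels, amid what is visible of it).
- nets.regions_of(name, camera): "region" (400x640 bool, what is visible of it) and "point" ([column, row] in pixels, amid what is visible of it).
The state is a dict: "clock": time; "q": joint angles; "qvel": joint speeds; "effort": joint torques, N m; "ee_pos": TCP position; "orientation": TCP orientation; "ft_force": force on the tool from outside, world axes, zero at the start; "ft_torque": the same for the moment, N m; "gripper_width": finger opening in m.
Only numpy, scipy, OpenCV 4.12 (cv2) and the standard library are available. Lean on these libraries where they do the work, as an engineer would, in place of code of your own. Each camera call takes 0.05 s, during which the arm holds its last target.

## Working session

There is one attempt and no reset: what is moved stays moved. The work goes in short steps, each a Python script; the robot and the scene stay as the last script left them, time stands still between calls to the robot, and variables do not carry over. Pictures are saved under pics/ and viewed, and the job is handed in when it is done.

```bash
ls; mkdir -p pics; python3 - <<'E'
from rig import r, effector, monitor, eyes, workorder, nets
import cv2
for n in ("side","top","wrist"):
    im=eyes.camera(n); cv2.imwrite(f"pics/{n}0.png",im[:,:,::-1])
    i=eyes.camera_info(n); print(n,i["K"],i["pose"])
o=monitor.get_obs(); print(o, r.nose_length)
E
```

```text
pics
side [[516.01704823   0.         318.61006818]
 [  0.         516.01704823 207.45495067]
 [  0.           0.           1.        ]] [[ 0.91726451 -0.16314271  0.36333219  0.15601752]
 [-0.39823249 -0.36180796  0.84291511 -1.16999172]
 [-0.00605898 -0.9178668  -0.39684233  0.49083546]
 [ 0.          0.          0.          1.        ]]
top [[442.11205644   0.         319.43389099]
 [  0.         442.11205644 198.83004209]
 [  0.           0.           1.        ]] [[-0.0238225  -0.9989521   0.0390793   0.52018091]
 [-0.99968636  0.02350152 -0.00865257 -0.28449328]
 [ 0.00772508 -0.03927317 -0.99919865  0.92416641]
 [ 0.          0.          0.          1.        ]]
wrist [[337.81950784   0.         321.70856976]
 [  0.         337.81950784 197.35496344]
 [  0.           0.           1.        ]] [[ 2.86280338e-01 -9.04557990e-01 -3.15940517e-01  2.67277638e-01]
 [-9.58145676e-01 -2.70494782e-01 -9.37519909e-02 -5.99024967e-01]
 [-6.56148569e-04  3.29556392e-01 -9.44135665e-01  3.72019750e-01]
 [ 0.00000000e+00  0.00000000e+00  0.00000000e+00  1.00000000e+00]]
{'clock': 0.15, 'q': array([-1.32762584e+00,  4.80700003e-01,  1.59673922e+00,  1.45311892e-05,
        1.06512220e+00, -4.66004834e-02]), 'qvel': array([-0.00060952, -0.00144696, -0.00293022, -0.00018484,  0.00140533,
       -0.00021074]), 'effort': array([ 1.14025577e-03, -9.51149440e+01, -4.30461609e+01, -1.09722646e-05,
        8.27743934e-03,  5.60714184e-06]), 'ee_pos': array([ 0.18566534, -0.62254848,  0.20210815]), 'orientation': array([-3.12161505e-04,  8.01787284e-01, -5.97609334e-01, -3.70437268e-04]), 'ft_force': array([0.16621794, 0.15418987, 0.19322736]), 'ft_torque': array([-0.04238915,  0.00223734, -0.01988747]), 'gripper_width': 0.0854267057154113} 0.011
```

View pics/side0.png

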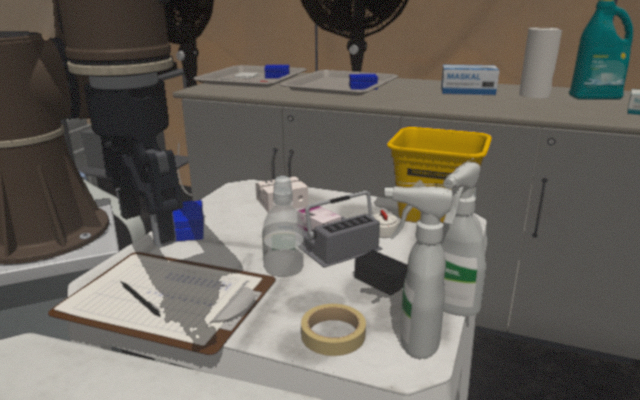

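View pics/top0.png

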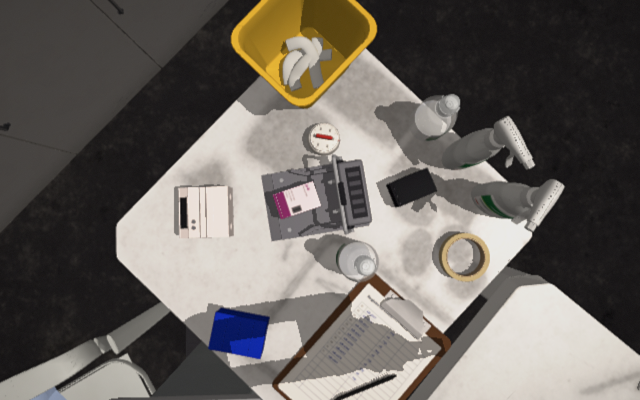

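View pics/wrist0.png

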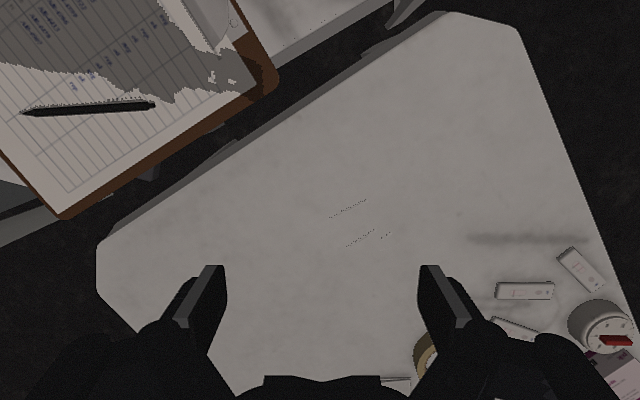

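```bash
cat > h.py <<'E'
from rig import r, effector, monitor, eyes, workorder, nets
import cv2, numpy as np
from scipy.spatial.transform import Rotation as R
def ray(n,uv,z,info=None):
    i=info or eyes.camera_info(n); K=i["K"];P=i["pose"]
    d=P[:3,:3]@np.linalg.inv(K)@np.array([uv[0],uv[1],1.])
    o=P[:3,3]; t=(z-o[2])/d[2]; return o+t*d
def proj(info,p):
    P=info["pose"]; c=(np.asarray(p)-P[:3,3])@P[:3,:3]; q=c@info["K"].T; return q[...,:2]/q[...,2:]
def save(n,im,box=None,s=1):
    if box: im=im[box[1]:box[3],box[0]:box[2]]
    cv2.imwrite(f"pics/{n}.png",cv2.resize(np.ascontiguousarray(im[:,:,::-1]),None,fx=s,fy=s,interpolation=cv2.INTER_CUBIC))
def qz(a): # tool down, tool x at angle a from world x
    q=(R.from_euler('z',a)*R.from_quat([1,0,0,0])).as_quat(); return [q[3],q[0],q[1],q[2]]
E
python3 - <<'E'
from h import *
im=eyes.camera("top"); save("topc",im,(160,100,480,300),2.5)
for n,z in (("reader",.03),("dock",.01),("carton",.044),("timer",.046),("gel_bottle",.1),("bail_thumb",.105),("reader_groove",.052),("reader_sockets",.026),("dock_pins",.03),("dock_mouth",0)):
    for d in nets.look_for(n,"top")[:3]: print(n,round(d["score"],2),np.round(d["point"],1),ray("top",d["point"],z).round(3))
im=eyes.camera("side"); save("sidec",im,(240,150,440,300),4)
E
```

```text
reader 0.87 [207.8 211.9] [ 0.534 -0.066  0.03 ]
dock 0.76 [326.9 203.4] [ 0.546 -0.308  0.01 ]
carton 0.8 [295.9 198. ] [ 0.557 -0.245  0.044]
carton 0.26 [344.1 193.4] [ 0.564 -0.342  0.044]
timer 0.84 [324.1 138.8] [ 0.674 -0.304  0.046]
timer 0.65 [323.8 199.7] [ 0.553 -0.301  0.046]
timer 0.46 [340.7 191.2] [ 0.569 -0.335  0.046]
gel_bottle 0.75 [355.6 261.6] [ 0.434 -0.356  0.1  ]
bail_thumb 0.57 [341.5 191.5] [ 0.565 -0.333  0.105]
reader_groove 0.65 [203.9 212.3] [ 0.533 -0.064  0.052]
reader_sockets 0.7 [204.6 212.3] [ 0.533 -0.059  0.026]
dock_pins 0.7 [328.5 200.2] [ 0.552 -0.311  0.03 ]
```

View pics/topc.png

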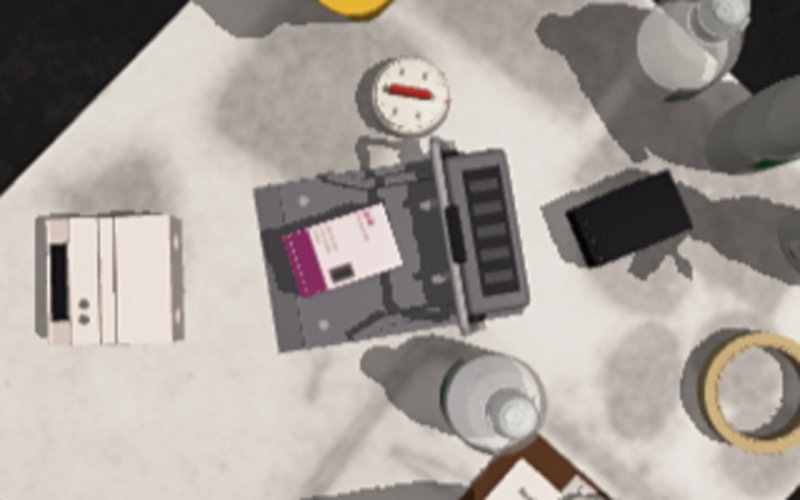

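View pics/sidec.png

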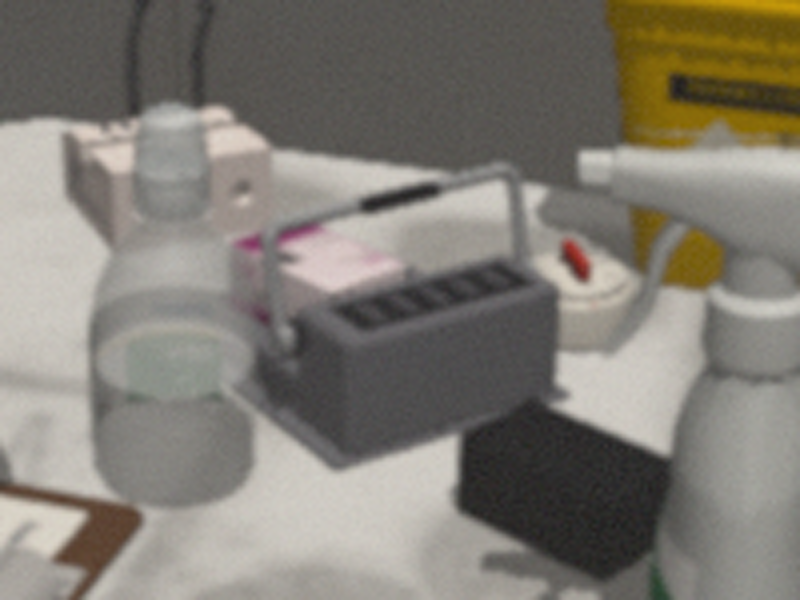

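```bash
python3 - <<'E'
from h import *
p=monitor.get_obs()["ee_pos"]
a=0.0
for a in (0,0.15,-.15): print(a, r.ik([.55,-.2,.3],qz(a)), r.ik([.55,-.1,.05],qz(a)), r.ik([.56,-.36,.1],qz(a)))
r.move_straight([p[0],p[1],.33],speed=.3)
r.reach([.56,-.26,.3],qz(0))
i=eyes.camera_info("wrist"); im=eyes.camera("wrist"); save("w1",im); np.savez("w1.npz",im=im,K=i["K"],pose=i["pose"])
for n,z in (("dock_pins",.03),("bail_thumb",.105),("reader",.03),("carton",.044)):
    for d in nets.look_for(n,"wrist")[:3]: print(n,round(d["score"],2),np.round(d["point"],1),ray("wrist",d["point"],z).round(3))
r.reach([.56,-.08,.3],qz(0))
i=eyes.camera_info("wrist"); im=eyes.camera("wrist"); save("w2",im); np.savez("w2.npz",im=im,K=i["K"],pose=i["pose"])
print(monitor.get_obs()["clock"])
E
```

```text
0 [-4.00568236e-01  3.04868155e-01  1.62445514e+00 -4.44089210e-16
  1.21226936e+00 -4.00568236e-01] [-2.34082363e-01  5.56389065e-01  1.93619120e+00 -4.44089210e-16
  6.49012392e-01 -2.34082363e-01] [-6.16866972e-01  6.08572514e-01  1.64798330e+00 -4.44089210e-16
  8.85036842e-01 -6.16866972e-01]
0.15 [-4.00568236e-01  3.04868155e-01  1.62445514e+00 -4.44089210e-16
  1.21226936e+00 -5.50568236e-01] [-2.34082363e-01  5.56389065e-01  1.93619120e+00 -4.44089210e-16
  6.49012392e-01 -3.84082363e-01] [-6.16866972e-01  6.08572514e-01  1.64798330e+00 -4.44089210e-16
  8.85036842e-01 -7.66866972e-01]
-0.15 [-4.00568236e-01  3.04868155e-01  1.62445514e+00 -4.44089210e-16
  1.21226936e+00 -2.50568236e-01] [-2.34082363e-01  5.56389065e-01  1.93619120e+00 -4.44089210e-16
  6.49012392e-01 -8.40823628e-02] [-6.16866972e-01  6.08572514e-01  1.64798330e+00 -4.44089210e-16
  8.85036842e-01 -4.66866972e-01]
dock_pins 0.71 [318.6 176.9] [ 0.555 -0.301  0.03 ]
dock_pins 0.56 [298.8  13.6] [ 0.533 -0.104  0.03 ]
bail_thumb 0.63 [324.6 221. ] [ 0.563 -0.333  0.105]
reader 0.94 [299.4  12.7] [ 0.534 -0.103  0.03 ]
carton 0.8 [333.7 285.5] [ 0.577 -0.462  0.044]
carton 0.74 [315.9 137.8] [ 0.552 -0.245  0.044]
carton 0.55 [321.6 219. ] [ 0.559 -0.356  0.044]
4.2667
```

View pics/w1.png

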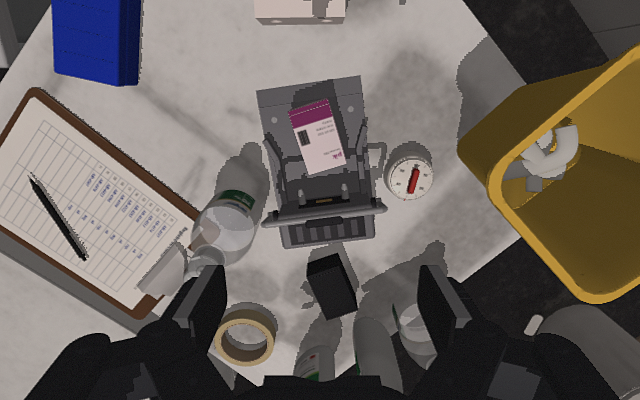

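View pics/w2.png

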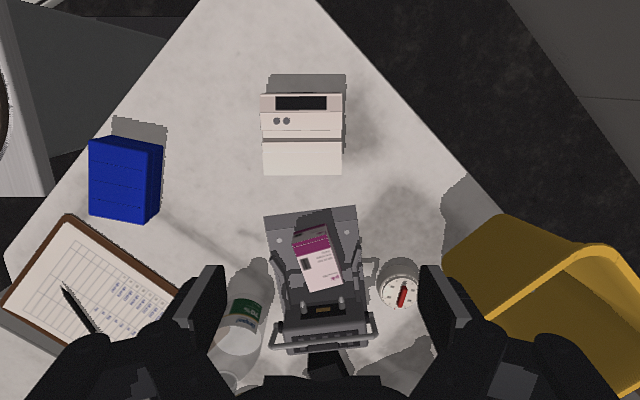

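```bash
python3 - <<'E'
from h import *
im=np.load("w1.npz")["im"]; save("w1c",im,(240,65,440,260),3)
im=np.load("w2.npz")["im"]; save("w2c",im,(240,60,390,240),3.3)
E
```

```text
(no output)
```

View pics/w1c.png

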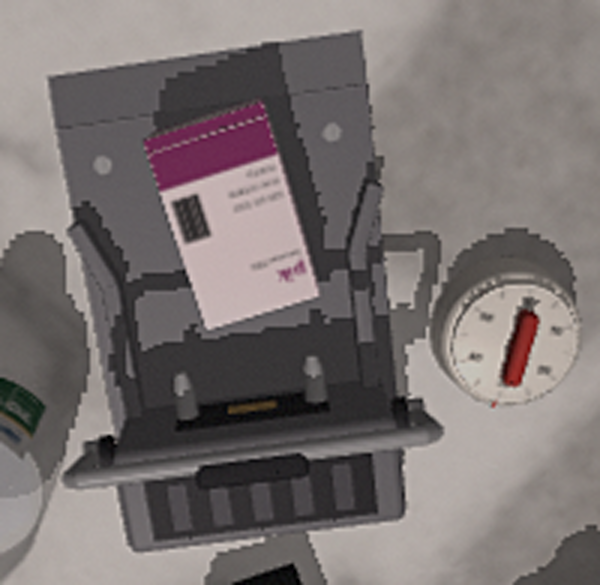

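View pics/w2c.png

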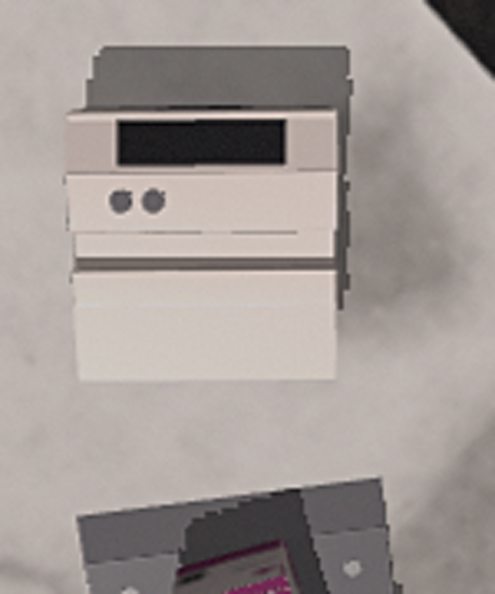

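```bash
cat > fit.py <<'E'
from h import *
from scipy.optimize import least_squares
w1=dict(np.load("w1.npz")); w2=dict(np.load("w2.npz"))
def u1(p): return np.array(p)/3+[240,65]-[.33,.33]
def u2(p): return np.array(p)/3.3+[240,60]-[.33,.33]
def fit(info,pts,uv,x0,n):
    pts=np.array(pts,float)/1000
    def f(p):
        c,s=np.cos(p[2]),np.sin(p[2]); M=np.array([[c,-s,0],[s,c,0],[0,0,1]])
        return (proj(info,pts@M.T+[p[0],p[1],0])-uv).ravel()
    o=least_squares(f,x0); print(n,o.x.round(4),np.degrees(o.x[2]).round(2)); print(o.fun.reshape(-1,2).round(1).tolist()); return o.x
E
cat > f1.py <<'E'
from fit import *
D=fit(w1,[[-107,-70,0],[-107,70,0],[-85,-70,4],[-85,70,4],[100,-63,66],[100,63,66],[28,-30,30],[28,30,30]],u1([[49,76],[361,31],[58,128],[370,83],[135,549],[403,519],[182,378],[312,360]]),[.55,-.3,-1.5],"dock")
for q in ([[146,138],[265,101],[318,297],[207,330]],[[149,153],[269,117],[318,297],[207,330]]):
    X=[ray("",u,.044,w1) for u in u1(q)]; print([np.linalg.norm(X[i]-X[i-1]).round(4) for i in range(4)])
    C=fit(w1,[[-43,-27,44],[-43,27,44],[43,27,44],[43,-27,44]],u1(q),[.55,-.25,-1.5],"carton")
Rr=fit(w2,[[50,-50,52],[50,50,52],[-50,-50,40],[-50,50,40],[7,-50,52],[7,50,52]],u2([[79,380],[335,378],[67,110],[337,108],[73,270],[337,269]]),[.53,-.06,-1.5],"reader")
c,s=np.cos(D[2]),np.sin(D[2]); M=np.array([[c,-s],[s,c]])
print("reader in dock",(Rr[:2]-D[:2])@M, "carton",(C[:2]-D[:2])@M)
for u in ([254,462],[252,470]):
    print([ray("",u1(u),z,w1).round(4)[:2]@M-D[:2]@M for z in (.1,.107)])
E
python3 f1.py
```

```text
dock [ 0.5558 -0.286  -1.4352] -82.23
[[-0.3, -0.2], [0.9, -0.5], [-0.6, -0.3], [-0.2, -0.2], [-2.1, 3.3], [2.4, 1.8], [-0.2, -1.8], [0.0, -1.5]]
[np.float64(0.0846), np.float64(0.0507), np.float64(0.0843), np.float64(0.0501)]
carton [ 0.5547 -0.246  -1.2857] -73.67
[[-1.6, -0.2], [1.1, -0.8], [1.8, 0.4], [-1.2, 0.8]]
[np.float64(0.0786), np.float64(0.0512), np.float64(0.0778), np.float64(0.0501)]
carton [ 0.5554 -0.2495 -1.2834] -73.53
[[-2.0, -2.2], [0.2, -3.2], [2.3, 3.0], [-0.5, 3.4]]
reader [ 0.5352 -0.0607 -1.5628] -89.54
[[-0.1, 0.1], [0.3, 0.3], [-0.1, -0.0], [0.2, 0.0], [-0.5, -0.0], [0.2, -0.3]]
reader in dock [-0.22595399  0.00995243] carton [-0.0362103  0.0045227]
[array([0.04692731, 0.00041734]), array([0.04395485, 0.00082292])]
[array([ 0.05018795, -0.00083496]), array([ 0.04721549, -0.00042939])]
```

```bash
cat > f2.py <<'E'
from fit import *
D=fit(w1,[[-107,-70,0],[-107,70,0],[-85,-70,4],[-85,70,4],[28,-30,30],[28,30,30]],u1([[49,76],[361,31],[58,128],[370,83],[182,376],[312,358]]),[.55,-.3,-1.5],"dock")
C=fit(w1,[[-43,-27,44],[-43,27,44],[43,27,44],[43,-27,44]],u1([[146,138],[265,101],[318,297],[207,330]]),[.55,-.25,-1.5],"carton")
Rr=fit(w2,[[50,-50,52],[50,50,52],[-50,-50,40],[-50,50,40],[7,-50,52],[7,50,52]],u2([[79,380],[335,378],[67,110],[337,108],[73,270],[337,269]]),[.53,-.06,-1.5],"reader")
def W(p,pts):
    c,s=np.cos(p[2]),np.sin(p[2]); M=np.array([[c,-s,0],[s,c,0],[0,0,1]]); return np.array(pts)/1000.@M.T+[p[0],p[1],0]
def ov(im,info,name,box,s):
    big=cv2.resize(np.ascontiguousarray(im[box[1]:box[3],box[0]:box[2],::-1]),None,fx=s,fy=s,interpolation=cv2.INTER_CUBIC)
    for p,q in ((D,[[-107,-70,0],[-107,70,0],[-85,70,4],[100,70,4],[100,-70,4],[-85,-70,4]]),(D,[[50,-63,66],[50,63,66],[100,63,66],[100,-63,66]]),(D,[[-43,64,20],[-15,52.5,20],[50,52.5,20],[50,-52.5,20],[-15,-52.5,20],[-43,-64,20]]),(C,[[-43,-27,44],[-43,27,44],[43,27,44],[43,-27,44]]),(Rr,[[-50,-50,0],[-50,50,0],[50,50,0],[50,-50,0]]),(Rr,[[-50,-50,40],[-50,50,40],[50,50,52],[50,-50,52]]),(D,[[28,-30,30],[50,-30,30],[50,30,30],[28,30,30]]),(D,[[55,-60,107],[55,60,107]])):
        uv=((proj(info,W(p,q))-[box[0],box[1]]+.5)*s*8).astype(int)
        cv2.polylines(big,[uv],True,(0,255,0),1,cv2.LINE_AA,3)
    cv2.imwrite(f"pics/{name}.png",big)
ov(w1["im"],w1,"ov1",(230,0,430,260),2.3)
t=eyes.camera("top"); ov(t,eyes.camera_info("top"),"ovt",(160,120,400,260),3.3)
print(D,C,Rr)
E
python3 f2.py
```

```text
dock [ 0.5559 -0.2866 -1.4346] -82.2
[[-0.2, 0.4], [0.9, 0.0], [-0.5, 0.2], [-0.2, 0.3], [-0.1, -0.6], [0.1, -0.4]]
carton [ 0.5547 -0.246  -1.2857] -73.67
[[-1.6, -0.2], [1.1, -0.8], [1.8, 0.4], [-1.2, 0.8]]
reader [ 0.5352 -0.0607 -1.5628] -89.54
[[-0.1, 0.1], [0.3, 0.3], [-0.1, -0.0], [0.2, 0.0], [-0.5, -0.0], [0.2, -0.3]]
[ 0.55594013 -0.28662243 -1.43459533] [ 0.55468369 -0.246034   -1.28573753] [ 0.53515635 -0.06073482 -1.56281304]
```

View pics/ov1.png

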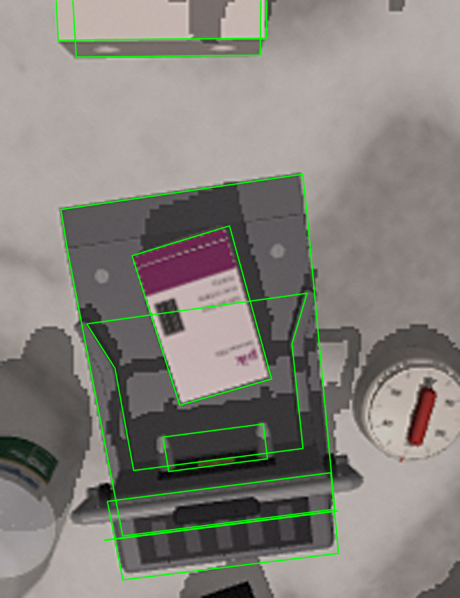

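View pics/ovt.png

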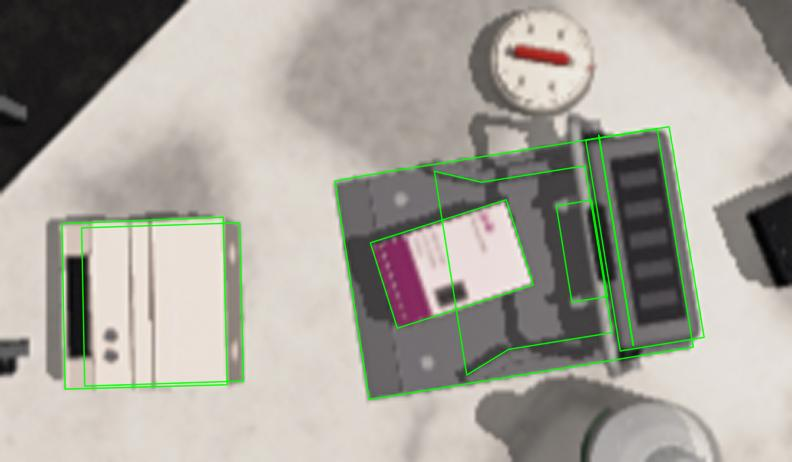

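```bash
cat > s1.py <<'E'
from h import *
C=np.array([.5547,-.246]); a=-1.2857
g=C-.010*np.array([np.cos(a),np.sin(a)])
q=qz(a+np.pi/2)
r.reach([g[0],g[1],.13],q)
r.move_straight([g[0],g[1],.035],speed=.12)
o=monitor.get_obs(); print(o["ee_pos"],o["ft_force"])
effector.grab(30)
o=monitor.get_obs(); print(o["gripper_width"],o["ft_force"],o["ee_pos"])
r.move_straight([g[0],g[1],.12],speed=.12)
im=eyes.camera("wrist"); save("w3",im); save("s3",eyes.camera("side"),(240,150,440,300),3)
o=monitor.get_obs(); print(o["gripper_width"],o["clock"])
E
python3 s1.py
```

```text
[ 0.55243956 -0.2365016   0.03570953] [-0.64033902 -0.97579066 -0.09995358]
0.00013414665205427253 [-0.09302281 -0.14181195  0.24925005] [ 0.55188512 -0.23640005  0.03496774]
0.0001905601620697882 7.9
```

View pics/w3.png

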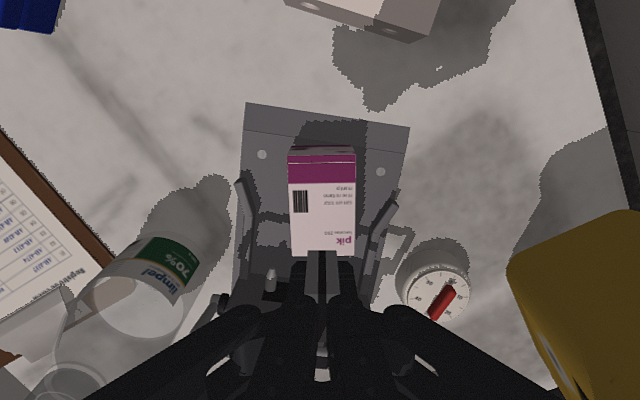

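View pics/s3.png

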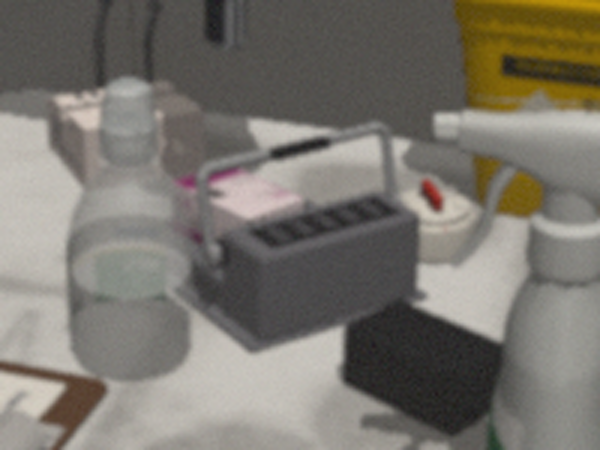

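```bash
python3 - <<'E'
from h import *
import f2
o=monitor.get_obs(); print(o["ee_pos"],o["orientation"],o["q"])
i=eyes.camera_info("wrist"); print(i["pose"][:3,3])
im=eyes.camera("wrist"); f2.ov(im,i,"ov3",(220,90,420,300),2.8)
im=eyes.camera("side"); si=eyes.camera_info("side")
im=im.copy(); Rm=R.from_quat(np.r_[o["orientation"][1:],o["orientation"][0]]).as_matrix()
for d in (0,.011,-.008,-.062):
    u=proj(si,o["ee_pos"]+d*Rm[:,2]); print(d,u); cv2.circle(im,(int(u[0]),int(u[1])),1,(255,0,0),-1)
save("s4",im,(220,60,420,260),3)
E
```

```text
dock [ 0.5559 -0.2866 -1.4346] -82.2
[[-0.2, 0.4], [0.9, 0.0], [-0.5, 0.2], [-0.2, 0.3], [-0.1, -0.6], [0.1, -0.4]]
carton [ 0.5547 -0.246  -1.2857] -73.67
[[-1.6, -0.2], [1.1, -0.8], [1.8, 0.4], [-1.2, 0.8]]
reader [ 0.5352 -0.0607 -1.5628] -89.54
[[-0.1, 0.1], [0.3, 0.3], [-0.1, -0.0], [0.2, 0.0], [-0.5, -0.0], [0.2, -0.3]]
[ 0.55594013 -0.28662243 -1.43459533] [ 0.55468369 -0.246034   -1.28573753] [ 0.53515635 -0.06073482 -1.56281304]
[ 0.5513603  -0.23614674  0.11908293] [-4.40056861e-04  9.89859584e-01  1.42047221e-01 -6.30419057e-04] [-4.55211215e-01  5.05709072e-01  1.79309036e+00  2.39997274e-05
  8.44330747e-01 -7.40285859e-01]
[ 0.52799508 -0.15540346  0.2890832 ]
0 [315.25979296 178.19209917]
0.011 [315.29702111 183.12205539]
-0.008 [315.23252803 174.58152653]
-0.062 [315.04419151 149.64096736]
```

View pics/s4.png

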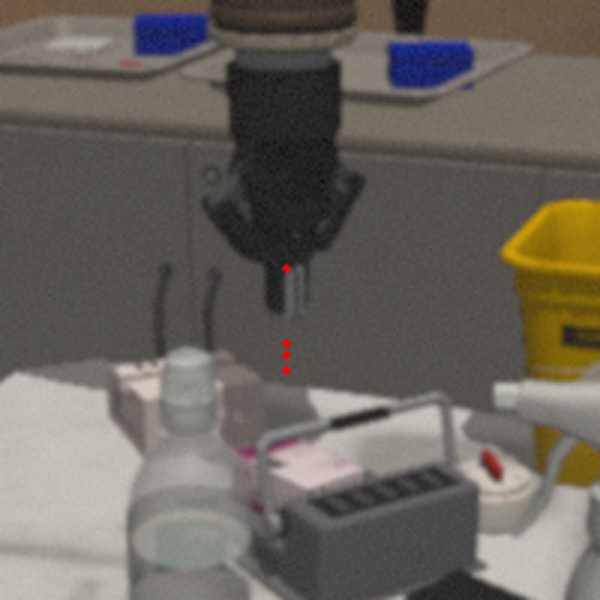

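View pics/ov3.png

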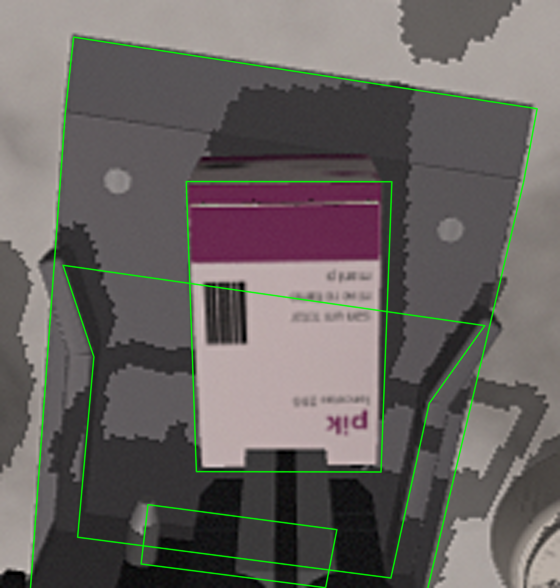

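```bash
python3 - <<'E'
from h import *
o=monitor.get_obs(); wi=eyes.camera_info("wrist"); si=eyes.camera_info("side"); ti=eyes.camera_info("top")
Rm=R.from_quat(np.r_[o["orientation"][1:],o["orientation"][0]]).as_matrix()
for d in (.02,.011,0,-.01,-.02,-.03,-.04): 
    p=o["ee_pos"]+d*Rm[:,2]
    print(d,proj(wi,p).round(1),proj(si,p).round(1),proj(ti,p).round(1))
im=eyes.camera("top"); save("t5",im,(220,100,420,260),3.5)
# side check with dock
from f2 import ov
ov(eyes.camera("side"),si,"ovs",(240,150,440,300),4)
E
```

```text
0.02 [321.9 225.4] [315.5 187. ] [289.8 200. ]
0.011 [321.9 231.6] [315.4 183. ] [289.5 199.8]
0 [321.9 240. ] [315.4 178.1] [289.1 199.6]
-0.01 [321.9 248.4] [315.3 173.6] [288.8 199.4]
-0.02 [321.8 257.9] [315.3 169. ] [288.5 199.1]
-0.03 [321.8 268.4] [315.3 164.4] [288.1 198.9]
-0.04 [321.8 280.2] [315.2 159.8] [287.7 198.7]
dock [ 0.5559 -0.2866 -1.4346] -82.2
[[-0.2, 0.4], [0.9, 0.0], [-0.5, 0.2], [-0.2, 0.3], [-0.1, -0.6], [0.1, -0.4]]
carton [ 0.5547 -0.246  -1.2857] -73.67
[[-1.6, -0.2], [1.1, -0.8], [1.8, 0.4], [-1.2, 0.8]]
reader [ 0.5352 -0.0607 -1.5628] -89.54
[[-0.1, 0.1], [0.3, 0.3], [-0.1, -0.0], [0.2, 0.0], [-0.5, -0.0], [0.2, -0.3]]
[ 0.55594013 -0.28662243 -1.43459533] [ 0.55468369 -0.246034   -1.28573753] [ 0.53515635 -0.06073482 -1.56281304]
```

View pics/ovs.png

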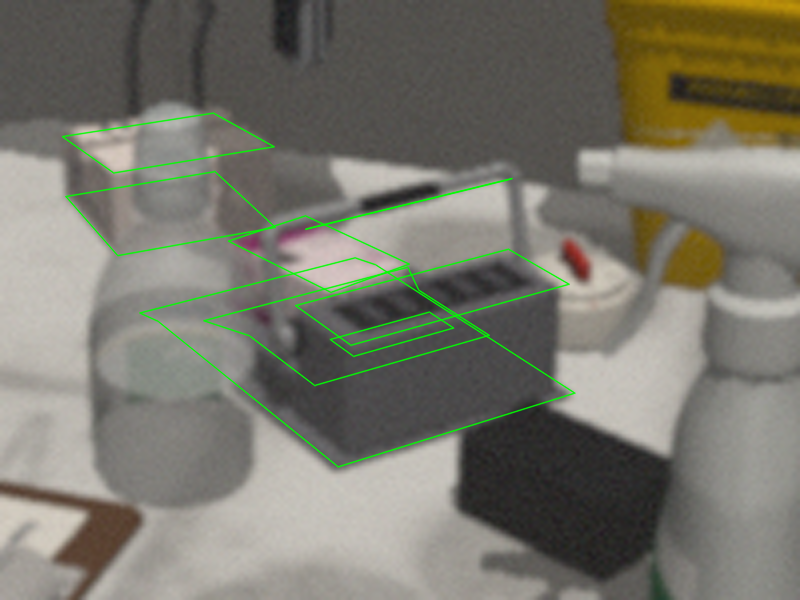

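View pics/t5.png

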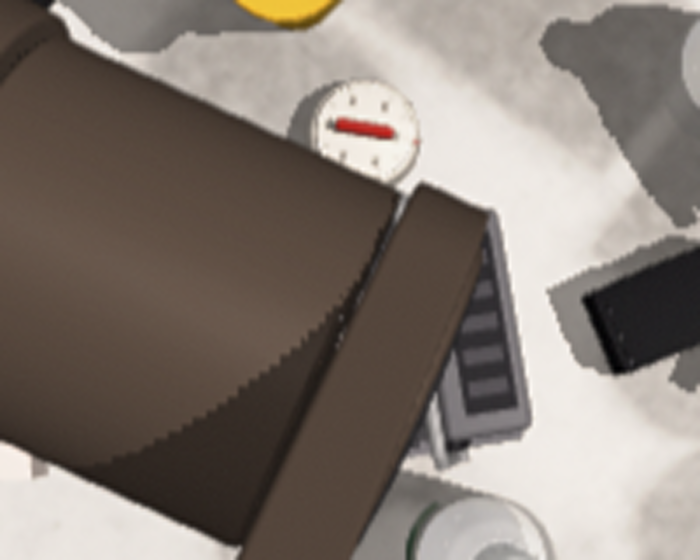

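The grasp missed because the fingertips sit about 40 mm higher than the reported TCP implies. The side and wrist cameras both show it. I'll check by touching the table.

```bash
python3 - <<'E'
from h import *
q=qz(-1.2857+np.pi/2)
x,y=.66,-.165
r.move_straight([x,y,.12],q,speed=.25)
r.move_straight([x,y,.03],speed=.15)
f0=monitor.get_obs()["ft_force"]
z=.026
while z>-.06:
    r.move_straight([x,y,z],speed=.04)
    o=monitor.get_obs(); f=o["ft_force"]-f0
    if np.linalg.norm(f)>3: break
    z-=.004
print(z,o["ee_pos"],f,o["clock"])
save("s6",eyes.camera("side"),(240,60,440,260),3)
r.move_straight([x,y,z+.03],speed=.15)
print(monitor.get_obs()["clock"])
E
```

```text
-0.030000000000000002 [ 0.66063733 -0.16518105 -0.02869768] [-4.67845995  1.17638523 19.62035152] 13.3667
13.7667
```

View pics/s6.png

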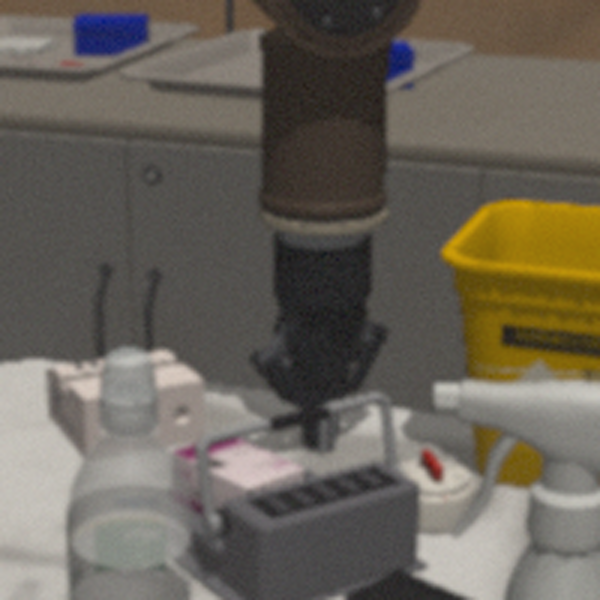

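```bash
cat > s2.py <<'E'
from h import *
C=np.array([.5547,-.246]); a=-1.2857
g=C-.010*np.array([np.cos(a),np.sin(a)])
q=qz(a+np.pi/2)
r.move_straight([.66,-.165,.06],speed=.3)
effector.ungrasp()
r.move_straight([g[0],g[1],.06],speed=.25)
r.move_straight([g[0],g[1],-.009],speed=.12)
effector.grab(30)
o=monitor.get_obs(); print(o["gripper_width"],o["ft_force"],o["ee_pos"])
if o["gripper_width"]>.03:
    r.move_straight([g[0],g[1],.055],speed=.15)
    save("w7",eyes.camera("wrist"))
    o=monitor.get_obs(); print(o["gripper_width"],o["ft_force"],o["clock"])
E
python3 s2.py
```

```text
0.05339836372510964 [-0.07647404  1.41240713  5.24649458] [ 0.55242369 -0.236643   -0.00811247]
0.05323314494155852 [-0.03938062 -0.32986799 -1.58577361] 17.3167
```

View pics/w7.png

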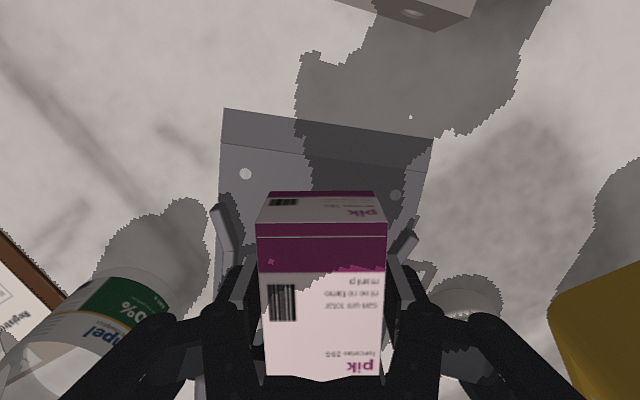

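```bash
cat > s3.py <<'E'
from h import *
a=-1.2857
T=np.array([.665,-.165]); g=T-.010*np.array([np.cos(a),np.sin(a)])
r.move_straight([g[0],g[1],.055],speed=.25)
r.move_straight([g[0],g[1],.0],speed=.12)
f0=monitor.get_obs()["ft_force"]
for z in (-.008,-.010,-.012,-.0135):
    r.move_straight([g[0],g[1],z],speed=.04)
    o=monitor.get_obs(); print(z,o["ee_pos"][2],o["ft_force"]-f0)
    if abs((o["ft_force"]-f0)[2])>4: break
effector.ungrasp()
r.move_straight([g[0],g[1],.06],speed=.25)
r.reach([.56,-.02,.2],qz(0))
i=eyes.camera_info("wrist"); im=eyes.camera("wrist"); save("w8",im); np.savez("w8.npz",im=im,K=i["K"],pose=i["pose"])
save("s8",eyes.camera("side"),(240,100,440,250),3)
print(monitor.get_obs()["clock"])
E
python3 s3.py
```

```text
-0.008 -0.007982209642110341 [ 0.1624858   0.1375209  -1.92475349]
-0.01 -0.010021039958483392 [-0.06845025  0.37858588 -0.25930269]
-0.012 -0.01202278381093315 [ 0.68051967 -0.38773451 -1.17936791]
-0.0135 -0.01243971889762295 [-5.28679037  1.01969477 15.01905416]
21.575
```

View pics/w8.png

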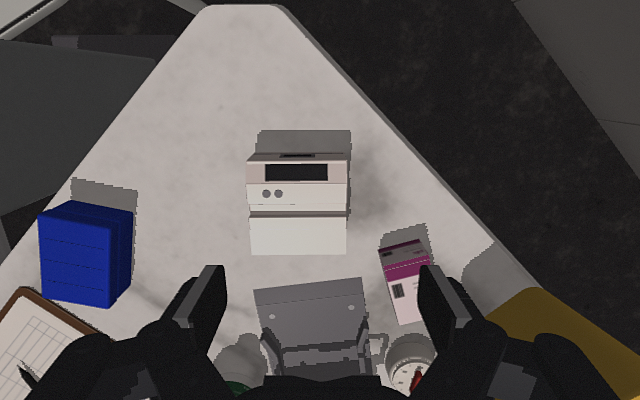

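View pics/s8.png

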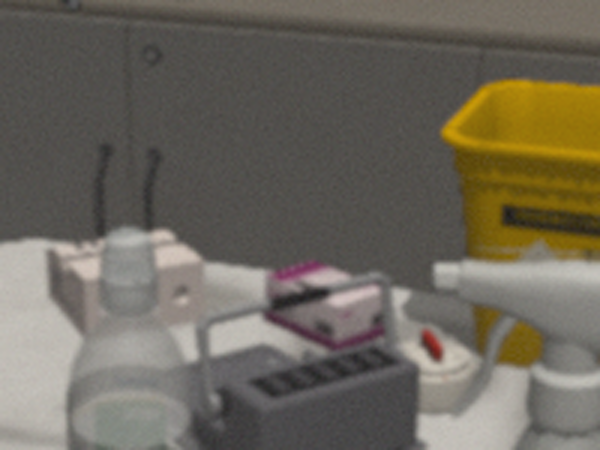

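```bash
cat >> h.py <<'E'
D=np.array([.5559,-.2866]); th=-1.4346
ex=np.array([np.cos(th),np.sin(th)]); ey=np.array([-np.sin(th),np.cos(th)])
QD=qz(th+np.pi/2)
def dk(x,y,z): p=D+x*ex+y*ey; return [p[0],p[1],z]
def todk(p): v=np.asarray(p)[:2]-D; return np.array([v@ex,v@ey])
E
cat > s4.py <<'E'
from h import *
r.reach(dk(-.312,.0164,.08),QD)
r.move_straight(dk(-.312,.0164,-.028),speed=.2)
f0=monitor.get_obs()["ft_force"]; print(f0)
x=-.312
while x<-.262:
    x+=.01; r.move_straight(dk(x,.0164,-.028),speed=.06)
    o=monitor.get_obs(); f=o["ft_force"]-f0; print(round(x,3),(f[:2]@ex).round(1),(f[:2]@ey).round(1),f[2].round(1),o["ft_torque"].round(2))
save("t9",eyes.camera("top"),(140,120,400,280),3); i=eyes.camera_info("wrist"); im=eyes.camera("wrist"); save("w9",im); np.savez("w9.npz",im=im,K=i["K"],pose=i["pose"])
print(o["clock"])
E
python3 s4.py
```

```text
[ 0.50917249 -0.04883825 -0.63320077]
-0.302 -0.6 -0.4 0.5 [-0.04 -0.01  0.03]
-0.292 0.0 0.3 0.2 [-0.03  0.03  0.  ]
-0.282 -0.2 -0.9 -0.4 [0.02 0.06 0.01]
-0.272 -0.2 0.2 0.5 [ 0.01  0.05 -0.02]
-0.262 0.1 -0.9 0.9 [-0.06  0.01 -0.01]
24.4417
```

View pics/t9.png

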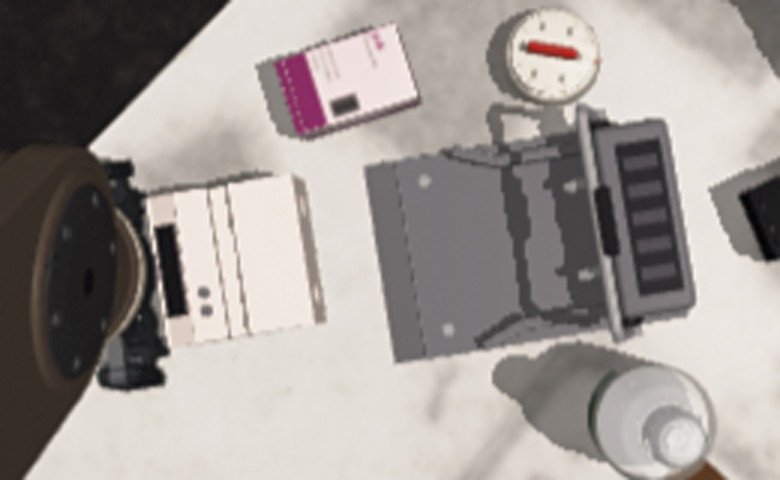

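View pics/w9.png

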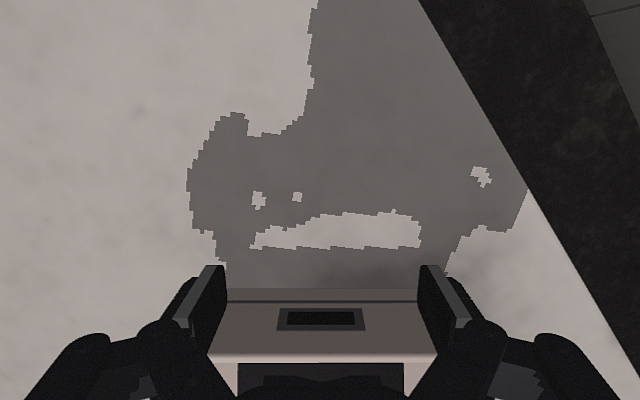

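```bash
cat > f3.py <<'E'
from fit import *
from h import *
t=eyes.camera_info("top")
uv=np.array([[293,177],[316,324],[303,178],[326,321],[214,189],[232,340]])/3+[140,120]-.33
p=fit(t,[[50,50,52],[50,-50,52],[50,50,0],[50,-50,0],[-7,50,52],[-7,-50,52]],uv,[.54,-.08,-1.45],"reader")
print(todk(p[:2]),p[2]-th, todk(monitor.get_obs()["ee_pos"]))
E
python3 f3.py; python3 -c "
from h import *
im=eyes.camera('top'); save('t10',im,(175,160,265,250),7)"
```

```text
reader [ 0.5433 -0.0885 -1.4346] -82.2
[[0.2, -0.9], [0.3, 0.2], [1.3, 1.0], [0.9, 0.5], [-2.1, -0.3], [-0.4, -0.5]]
[-0.1979379  0.014423 ] 1.6816330500990517e-05 [-0.2620577   0.01643604]
```

View pics/t10.png

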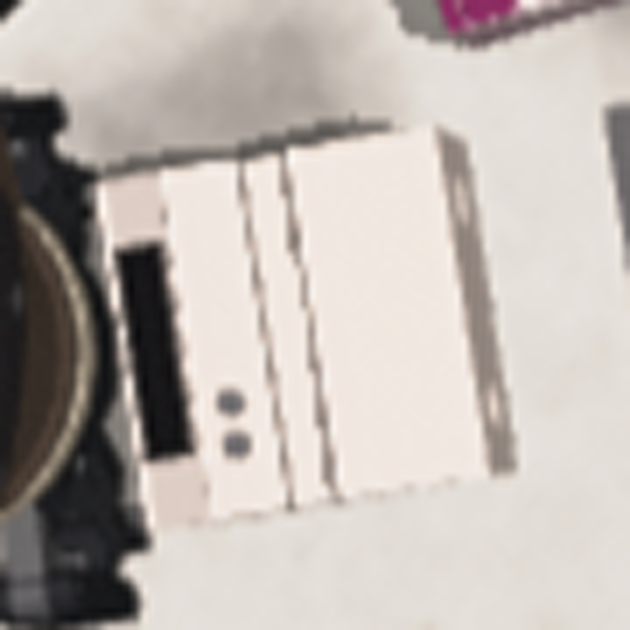

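```bash
sed -i 's#^uv=.*#uv=np.array([[438,127],[488,475],[468,140],[516,470],[243,160],[292,507],[286,153],[334,503],[97,180],[152,528]])/7+[175,160]-.4#; s#^p=fit.*#p=fit(t,[[50,50,52],[50,-50,52],[50,50,0],[50,-50,0],[-7,50,52],[-7,-50,52],[7,50,52],[7,-50,52],[-50,50,40],[-50,-50,40]],uv,[.54,-.08,-1.45],"reader")#' f3.py; python3 f3.py
```

```text
reader [ 0.544  -0.0875 -1.4417] -82.6
[[0.0, -0.1], [0.3, 0.3], [0.2, 0.2], [0.3, 0.3], [-0.7, -0.5], [-0.5, 0.1], [0.2, -0.5], [0.6, -0.4], [0.2, 0.4], [-0.5, 0.2]]
[-0.19886986  0.01526434] -0.007111137907183762 [-0.26210678  0.01642958]
```

```bash
cat > s5.py <<'E'
from h import *
f0=np.zeros(3)
xs=np.linspace(-.262,-.150,8)[1:]; ys=.0164+(0.0012-.0164)*np.clip((xs+.262)/.10,0,1)
for x,y in zip(xs,ys):
    r.move_straight(dk(x,y,-.028),speed=.05)
    o=monitor.get_obs(); f=o["ft_force"]-f0; print(round(x,3),(f[:2]@ex).round(1),(f[:2]@ey).round(1),f[2].round(1),todk(o["ee_pos"]).round(4))
im=eyes.camera('top'); save('t11',im,(220,145,380,265),5); save('s11',eyes.camera("side"),(240,60,440,260),3)
print(o["clock"])
E
python3 s5.py
```

```text
-0.246 -0.5 -0.4 -0.0 [-0.2458  0.0139]
-0.23 -0.4 0.8 -0.1 [-0.2297  0.0115]
-0.214 0.4 -0.3 -0.1 [-0.2138  0.0091]
-0.198 0.2 1.2 -0.4 [-0.1979  0.0067]
-0.182 -0.0 0.2 0.6 [-0.1818  0.0043]
-0.166 0.1 -0.6 0.4 [-0.1659  0.0018]
-0.15 -0.8 0.1 0.1 [-0.15    0.0012]
27.9083
```

View pics/t11.png

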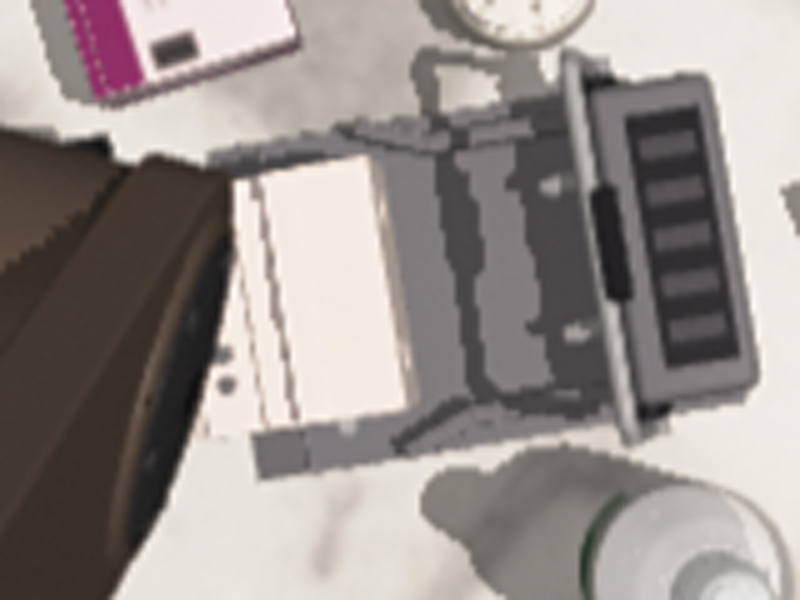

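View pics/s11.png

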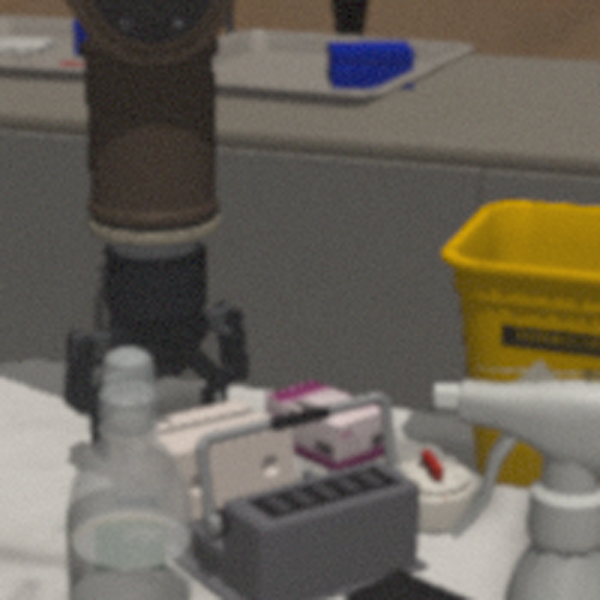

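```bash
cat > f4.py <<'E'
from fit import *
from h import *
t=eyes.camera_info("top")
c=lambda a:np.array(a)/5+[220,145]-.4
P=[ray("",u,.03,t) for u in c([[541,185],[567,331]])]; print("pins",[todk(p).round(4) for p in P])
for z in (.052,.056):
    B=[ray("",u,z,t) for u in c([[370,153],[413,405],[255,183],[297,424]])]; Q=[todk(p) for p in B]; print(z,np.round(Q,4).tolist(),"mid y",(Q[0][1]+Q[1][1])/2, "yaw",-(Q[0][0]-Q[1][0])/(Q[0][1]-Q[1][1]))
E
python3 f4.py
```

```text
pins [array([0.0278, 0.0303]), array([ 0.0287, -0.0298])]
0.052 [[-0.0378, 0.052], [-0.0367, -0.049], [-0.0845, 0.0474], [-0.083, -0.0491]] mid y 0.0014741033742971497 yaw 0.010689211396861447
0.056 [[-0.0377, 0.0516], [-0.0366, -0.0489], [-0.0842, 0.047], [-0.0826, -0.049]] mid y 0.0013063538387211096 yaw 0.010689211396861515
```

```bash
cat > s6.py <<'E'
from h import *
x=-.150
while x<-.058:
    x+=.012 if x<-.105 else (.006 if x<-.075 else .002)
    r.move_straight(dk(x,.0008,-.028),speed=.05)
    o=monitor.get_obs(); f=o["ft_force"]; fx=f[:2]@ex; print(round(x,3),fx.round(1),(f[:2]@ey).round(1),f[2].round(1),todk(o["ee_pos"]).round(4))
    if fx<-22 or abs(f[:2]@ey)>20: break
im=eyes.camera('top'); save('t12',im,(240,145,380,265),5); save('s12',eyes.camera("side"),(240,60,440,260),3)
print(o["clock"])
E
python3 s6.py
```

```text
-0.138 -0.4 -0.6 -0.2 [-0.1379  0.0008]
-0.126 -0.5 -0.6 0.6 [-0.1258  0.0008]
-0.114 0.7 0.4 -0.7 [-0.1138  0.0009]
-0.102 0.4 -0.2 -0.5 [-0.1018  0.0008]
-0.096 0.6 -0.1 -0.1 [-0.0959  0.0009]
-0.09 -0.6 0.1 0.3 [-0.0899  0.0009]
-0.084 -0.0 -0.3 -0.1 [-0.0839  0.0009]
-0.078 -0.3 -0.6 -0.8 [-0.0779  0.0009]
-0.072 -0.2 0.4 -0.1 [-0.0718  0.0009]
-0.07 -1.4 -0.7 -0.4 [-0.07    0.0008]
-0.068 -0.8 -0.4 0.1 [-0.068   0.0008]
-0.066 -1.5 -0.8 -0.4 [-0.0659  0.0008]
-0.064 -1.0 -0.4 -0.4 [-0.0638  0.0008]
-0.062 -6.0 -0.4 2.2 [-0.0625  0.0006]
-0.06 -26.7 5.0 8.9 [-0.0624  0.0005]
32.4083
```

View pics/t12.png

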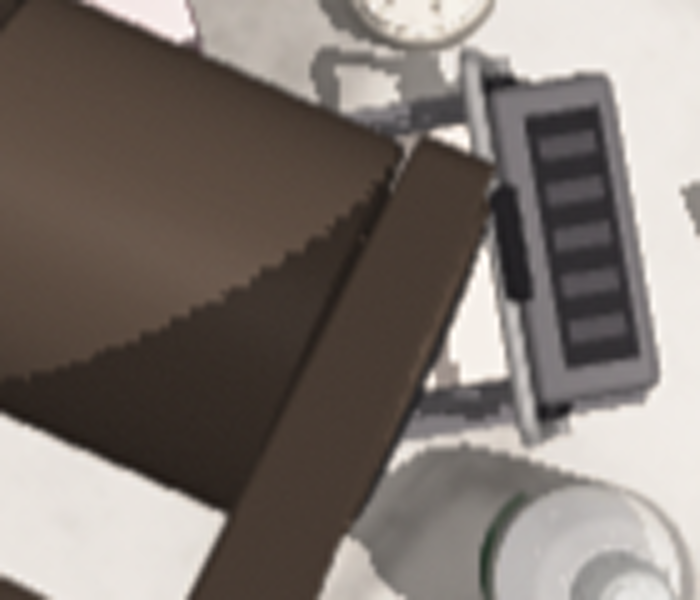

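View pics/s12.png

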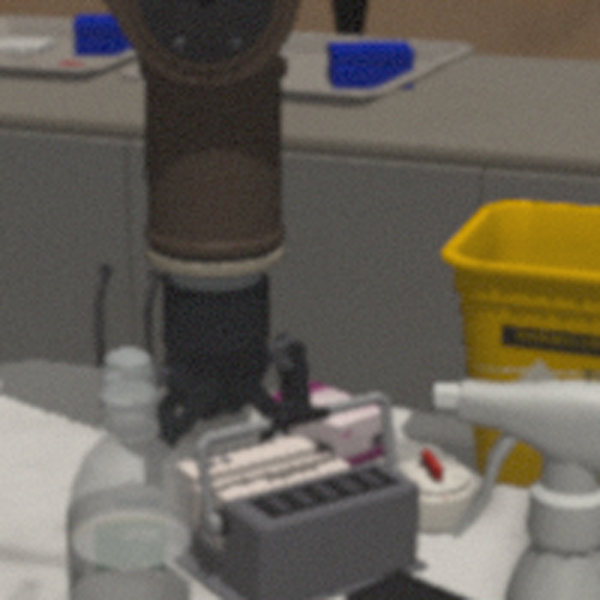

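```bash
cat > s7.py <<'E'
from h import *
r.move_straight(dk(-.10,.0008,-.028),speed=.15)
r.move_straight(dk(-.10,0,.2),speed=.3)
effector.grab(30)
r.reach(dk(.10,0,.2),QD)
i=eyes.camera_info("wrist"); im=eyes.camera("wrist"); save("w13",im); save("w13c",im,(220,20,420,320),2); np.savez("w13.npz",im=im,K=i["K"],pose=i["pose"])
save("s13",eyes.camera("side"),(240,60,440,260),3)
o=monitor.get_obs(); print(o["clock"],todk(o["ee_pos"]),o["ee_pos"][2])
E
python3 s7.py
```

```text
35.5167 [0.09895269 0.00022999] 0.2000597788058332
```

View pics/w13.png

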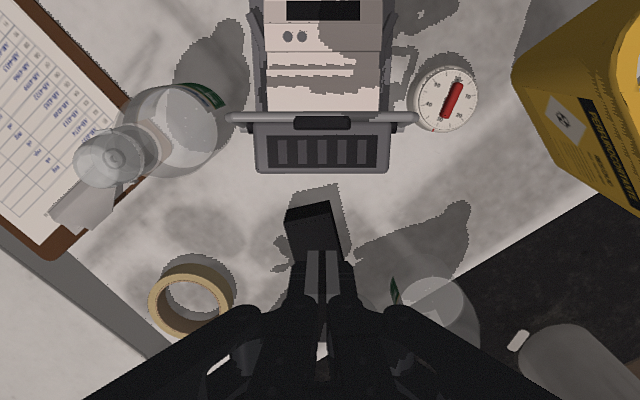

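View pics/s13.png

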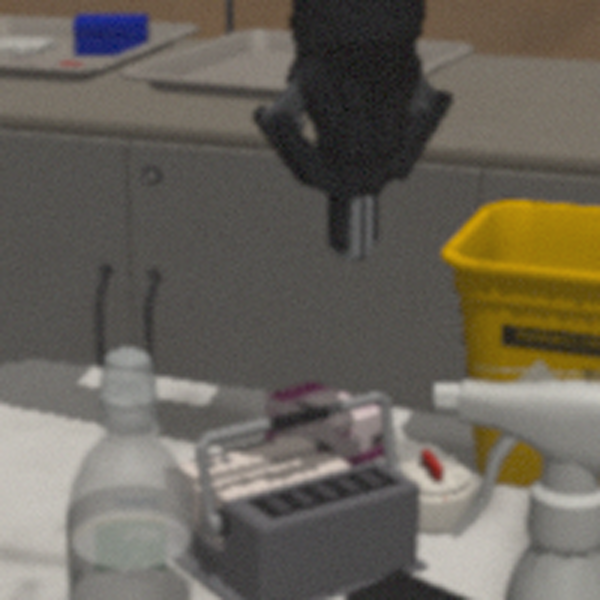

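```bash
python3 - <<'E'
from h import *
w=dict(np.load("w13.npz")); 
for t in (1.2,1.3,1.4,1.5,1.6):
    b=np.array([.055-.055*np.cos(t),0,.052+.055*np.sin(t)]); f=b+.01*np.array([np.sin(t),0,np.cos(t)])
    print(t,b.round(3),proj(w,dk(*b)).round(1),proj(w,dk(*f)).round(1))
for x in (-.007,.007): print("groove",proj(w,dk(x,-.05,.056)).round(1),proj(w,dk(x,.05,.056)).round(1))
print(r.ik(dk(.092,0,.067),QD))
save("w13d",w["im"],(240,0,400,180),4)
E
```

```text
1.2 [0.035 0.    0.103] [322.2 106.7] [322.2 119.7]
1.3 [0.04  0.    0.105] [322.2 113.9] [322.2 127.2]
1.4 [0.046 0.    0.106] [322.2 121.3] [322.2 134.6]
1.5 [0.051 0.    0.107] [322.2 128.6] [322.2 141.7]
1.6 [0.057 0.    0.107] [322.2 135.8] [322.2 148.5]
groove [263.7  51.8] [380.7  51.7]
groove [264.6  69.3] [379.8  69.2]
[-6.30976842e-01  6.67921440e-01  1.62603169e+00 -4.44089210e-16
  8.47639521e-01 -7.67173169e-01]
```

View pics/w13d.png

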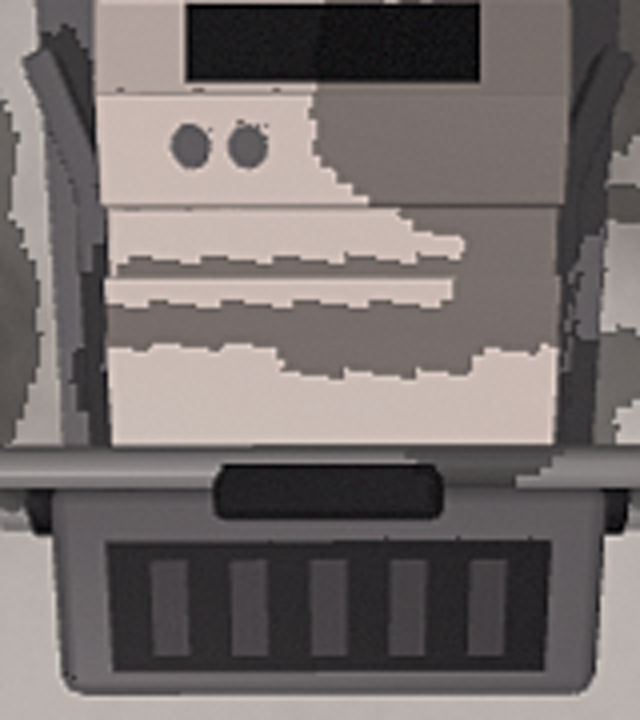

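```bash
cat > s8.py <<'E'
from h import *
TZ=.029
def go(cx,tipz,sp=.06):
    r.move_straight(dk(cx+.013,0,tipz-TZ),speed=sp); o=monitor.get_obs(); f=o["ft_force"]
    print((cx*1000).__round__(1),(tipz*1000).__round__(1),(f[:2]@ex).round(1),(f[:2]@ey).round(1),f[2].round(1)); return f
r.move_straight(dk(.09,0,.13-TZ),speed=.3)
go(.077,.098,.15)
for t in np.arange(1.36,.40,-.12):
    rad=.053+.004*(1.36-t)/.9
    c=[.055-rad*np.cos(t)+.010*np.sin(t), .052+rad*np.sin(t)+.010*np.cos(t)]
    f=go(c[0],c[1])
    if np.linalg.norm(f)>20: print("force"); break
im=eyes.camera("wrist"); save("w14",im); save("s14",eyes.camera("side"),(240,60,440,260),3)
print(t,monitor.get_obs()["clock"])
E
python3 s8.py
```

```text
77.0 98.0 0.3 0.1 0.5
53.7 105.9 0.3 -0.6 0.3
47.1 105.9 0.4 -0.6 -0.1
40.4 105.0 0.3 -0.2 0.6
33.9 103.3 -0.8 1.0 1.0
27.6 100.9 -0.6 -0.4 -0.1
21.5 97.6 0.2 -0.3 0.7
15.9 93.6 -0.6 0.4 -0.2
10.7 88.9 0.6 -0.2 -0.2
6.1 83.5 0.3 -0.3 0.3
0.400000000000001 39.1333
```

View pics/w14.png

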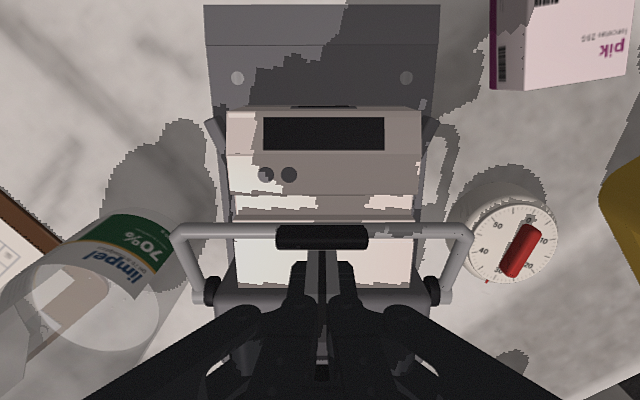

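View pics/s14.png

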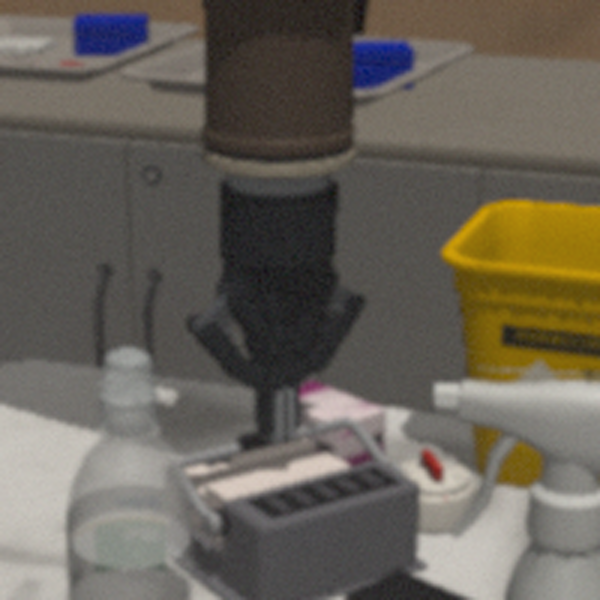

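```bash
cat > s9.py <<'E'
from h import *
TZ=.029
o=monitor.get_obs(); p=todk(o["ee_pos"])
r.move_straight(dk(p[0],0,.105-TZ),speed=.15)
r.move_straight(dk(.0,0,.105-TZ),speed=.15)
r.move_straight(dk(.0,0,.085-TZ),speed=.1)
z=.085
while z>.054:
    z-=.004 if z>.066 else .0015
    r.move_straight(dk(0,0,z-TZ),speed=.05); o=monitor.get_obs(); f=o["ft_force"]
    print(round(z*1000,1),(f[:2]@ex).round(1),(f[:2]@ey).round(1),f[2].round(1),((o["ee_pos"][2]+TZ)*1000).round(1))
    if f[2]>25 or np.linalg.norm(f)>35: break
r.hold(.3)
r.move_straight(dk(0,0,.16),speed=.25)
r.move_straight(dk(.04,0,.2),speed=.25)
i=eyes.camera_info("wrist"); im=eyes.camera("wrist"); save("w15",im); np.savez("w15.npz",im=im,K=i["K"],pose=i["pose"]); save("s15",eyes.camera("side"),(240,60,440,260),3)
print(monitor.get_obs()["clock"])
for t in (0,.06,.12,.2):
    b=np.array([.055-.055*np.cos(t),0,.052+.055*np.sin(t)]); f=b+.01*np.array([np.sin(t),0,np.cos(t)])
    print(t,proj(i,dk(*b)).round(1),proj(i,dk(*f)).round(1))
E
python3 s9.py
```

```text
81.0 -0.4 -0.2 0.0 81.1
77.0 0.3 -0.5 -0.3 76.8
73.0 0.1 -0.7 -0.2 72.7
69.0 -0.6 -0.2 -0.1 68.7
65.0 -0.0 -0.2 -0.1 64.7
63.5 -0.3 -0.5 1.3 63.4
62.0 -0.5 -0.3 5.0 62.3
60.5 -4.6 -5.2 26.5 62.0
43.4917
0 [322.4 129.9] [322.4 131.4]
0.06 [322.4 130.5] [322.4 132.7]
0.12 [322.4 131.3] [322.4 134.3]
0.2 [322.4 132.8] [322.4 136.7]
```

View pics/w15.png

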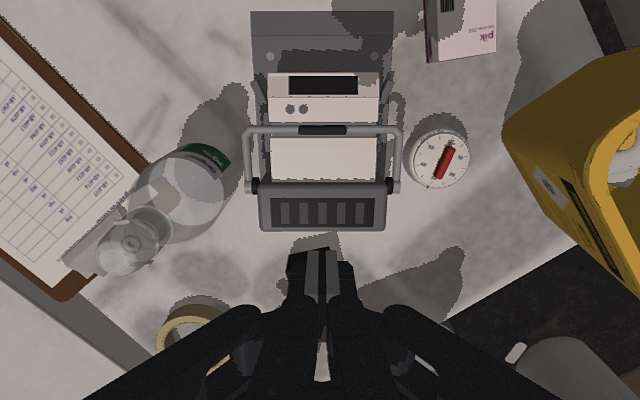

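View pics/s15.png

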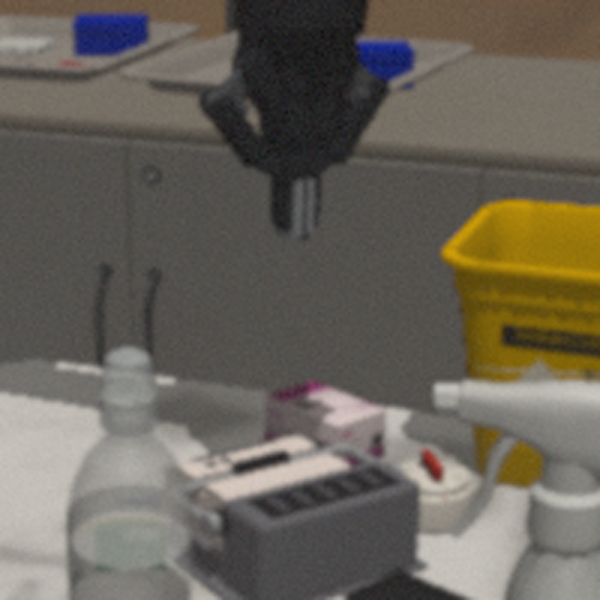

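```bash
python3 -c "
from h import *
r.hold(.3); print(workorder.hand_in(), monitor.get_obs()['clock'])"
```

```text
the job is handed in; nothing more can be done
the job is handed in; nothing more can be done
```

The reader is docked, the bail is locked down in its groove, and the job was handed in at about 44 s of the 72 s limit. `hand_in` gave no verdict.

**What I did:**
- **Carton:** I gripped it on the second try and stood it flat on the table beside the base, about 12 cm off the base's axis.
- **Reader:** I pushed it with both open fingers, which squared it up, then took it up the ramp and onto the pins until it stopped.
- **Bail:** I swung it forward from behind and pressed it down.

**Last checks:**
- **Reader home:** it stopped hard at 27 N, within 1 mm of the expected place. Its groove edges lay within 1 pixel of where a docked reader's would.
- **Bail down:** under 26 N the thumb piece stopped at 62.0 mm, its height with the bail at 0. The last wrist picture shows the bar in the groove.
- **Carton and bystanders:** the carton looks flat and off the base. The timer and gel bottle look unmoved in the pictures, but I did not measure them at the end.
- **Clearance:** the robot was well clear of everything before hand-in.

**What failed or disagreed:**
- **First grasp:** it closed on air above the carton, which was not disturbed. The fingertips sit about 40 mm farther back than the stated TCP and nose length imply. Both cameras showed this, and a touch on the table at about 20 N confirmed it, so I corrected for it from then on.
- **Housing and carton edges:** they looked about 5 % smaller than their given sizes in the wrist picture, probably from rounded edges. I left the housing corners out of the base fit. The pins and ramp agreed to within 1 mm or so.

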